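# Find the free cover of the service box and push it open

### The arm

A 6-joint arm with a two-finger parallel gripper is mounted at the origin on a cart in front of the work surface, level with it; the furniture and walls round the work are solid. World frame = base frame: x ahead of the robot, y to its left, z up, the work surface at z = 0. Lengths are in mm, angles in rad, forces in N, time in s.
With the tool pointing down it reaches from about 150 to 775 mm from the base axis. Payload 6.1 kg.
Tool frame: the origin (TCP) lies on the front face of the gripper's body, between the roots of the fingers; the fingertips stand 73 mm ahead of it and the grasp point (between the pads) lies 54 mm ahead of it; z points along the fingers, y is the line along which they close (so a half turn about z gives the same grasp; the last joint's range is limited). The gripper opens to 85 mm and grips with 20 to 120 N. Pads are 22 mm wide; open, the fingers measure 114 mm over their backs; the gripper's body (76 mm by 85 mm) begins 54 mm behind the grasp point. The pads swing forward as they close: fully open they stand 13 mm farther back than shut.
Start: joints at [1.142, 0.126, -0.04, 1.405, 0, 1.571], TCP at [218.276, 477.456, 303.895] pointing down, gripper open.
Joint ranges: [-2.72, 2.72], [-0.95, 1.95], [-1.27, 1.35], [-1.78, 2.02], [-1.46, 1.47], [-3.14, 3.14]. Speed limits (rad/s): [2.39, 2.39, 3.01, 3.14, 3.14, 3.14].

### API

Orientations are given as [roll, pitch, yaw] about the fixed x, y, z axes, in that order (R = Rz(yaw) Ry(pitch) Rx(roll)).
In Python, from cell import readout, imaging, ctrl gives the robot as it stands.
- The arm moves only by the shell command python3 -m inch 'ROWS' [FORCE]. ROWS is JSON, a list of rows, each an object of numbers: "wx", "wy", "wz": the turn, a rotation vector about the tool's x, y, z in units of 6 degrees (1.0 is 6 degrees); "tx", "ty", "tz": the shift along the tool's x, y, z in units of 30 mm (1.0 is 30 mm); "claw": the finger opening in mm, from 0 to 85.4. A call has 1 to 12 rows; each row is the pose to reach, as a shift and turn from the pose commanded when the call began, along the tool's axes at that moment; what a row does not reach only later rows make up. A row lasts 1/12 s, in which the tool goes at most 41.7 mm and 7.16 degrees, less where a joint would pass 70% of its speed; a pose out of reach is approached as far as the arm can. A call with a gripper value outside its range is refused whole. The fingers move at their own pace and stop on an object; FORCE is the grip in N (left out, the last holds). Time passes only in rows, so rows that repeat a pose let the fingers close. It gives the time, the measured TCP pose, the force, the opening and the grip force at its end, in the units of the state.
- readout.read_state(): the state, without advancing time (a new reading comes with each control period).
- imaging.read_camera(name): name is "scene" or "top"; returns (picture, depth): 384x512x3 uint8, blue, green, red; 384x512 float32, mm along the optical axis (not along the pixel's ray), 0 where there is no reading.
- imaging.get_calibration(name): a dict with "vfov" (degrees; the focal length in pixels is half the picture's height over the tangent of half this angle, whatever the lens; pixels are square), "cx", "cy" (the principal point, pixels), "view" (4x4, takes a point from world to camera coordinates). Camera axes: x right, y down, z forward; pixel columns grow to the right and rows downward; lengths in mm; the calibration is good to about 2 mm. A picture is of the moment at which its call begins. get_calibration takes no time and is no camera call.
- ctrl.close_job(): hands the job in; it is judged then, once.
The state is a dict: "clock": time; "qpos": joint angles; "joint_vel": joint speeds; "joint_efforts": joint torques, N m; "position": TCP position; "eef_rot": TCP orientation; "contact_force": force on the tool from outside, world axes, zero at the start; "wrist_torque": the same for the moment, N m; "opening": opening from 0.0 (shut) to 1.0 (fully open); "finger_force": force on a finger pad.
Only numpy, scipy, OpenCV 4.12 (cv2) and the standard library are available. Lean on these libraries where they do the work, as an engineer would, in place of code of your own. Each camera call takes 0.05 s, during which the arm holds its last target. There are 200 camera calls.

### The job

One of the four white covers on the blue service box is free and opens on an outlet; the other three are blocked. With closed fingertips press lightly on the black ribbed ends of the covers until you find the one that rocks, then push that end down into the box until the cover stands fully open. Do not force the blocked covers, and do not pick up or shift the dongle, the loupe or the thumb-stick module beside the box.

Things in the scene. Friction and masses are not known exactly. Their poses are not given: they have to be found in the camera images.
- service_box: Fixed blue steel service box, 222 (x) x 182 (y) x 60 mm high. Origin: centre of its underside; x points from its front (robot side) to its back, y to its left, z up. Its top holds four identical white covers, two by two, flush at z = 60 mm. One is free to rock; three stand on hidden packing blocks. Which is which changes every time and cannot be seen.
- press_a (a point): Press point on top of the front left cover, in the middle of its black ribs: x -77.5, y +42.5, z 60 mm in the box frame; turns with the cover (axes as the box's when shut). The cover, a plate 90 (x) x 70 (y) x 5 mm, pivots like a see-saw on a line along y 40 mm behind this point, 20 mm of it lie in front. The cell beneath is 93 x 73 mm, free to 45 mm below the top.
- cover_a (a joint): Turn of the front left cover, rad: 0 shut and flush, grows as its front, ribbed end sinks into the box (back end rises), 0.8 fully open at its stop. A free cover moves under about 2 N at the press point and stays where it is pushed; a blocked one gives about 1 mm, then is rigid, and stays under 0.04 unless forced.
- press_b (a point): Press point on top of the front right cover, in the middle of its black ribs: x -77.5, y -42.5, z 60 mm in the box frame; turns with the cover (axes as the box's when shut). The cover, a plate 90 (x) x 70 (y) x 5 mm, pivots like a see-saw on a line along y 40 mm behind this point, 20 mm of it lie in front. The cell beneath is 93 x 73 mm, free to 45 mm below the top.
- cover_b (a joint): Turn of the front right cover, rad: 0 shut and flush, grows as its front, ribbed end sinks into the box (back end rises), 0.8 fully open at its stop. A free cover moves under about 2 N at the press point and stays where it is pushed; a blocked one gives about 1 mm, then is rigid, and stays under 0.04 unless forced.
- press_c (a point): Press point on top of the back left cover, in the middle of its black ribs: x +27.5, y +42.5, z 60 mm in the box frame; turns with the cover (axes as the box's when shut). The cover, a plate 90 (x) x 70 (y) x 5 mm, pivots like a see-saw on a line along y 40 mm behind this point, 20 mm of it lie in front. The cell beneath is 93 x 73 mm, free to 45 mm below the top.
- cover_c (a joint): Turn of the back left cover, rad: 0 shut and flush, grows as its front, ribbed end sinks into the box (back end rises), 0.8 fully open at its stop. A free cover moves under about 2 N at the press point and stays where it is pushed; a blocked one gives about 1 mm, then is rigid, and stays under 0.04 unless forced.
- press_d (a point): Press point on top of the back right cover, in the middle of its black ribs: x +27.5, y -42.5, z 60 mm in the box frame; turns with the cover (axes as the box's when shut). The cover, a plate 90 (x) x 70 (y) x 5 mm, pivots like a see-saw on a line along y 40 mm behind this point, 20 mm of it lie in front. The cell beneath is 93 x 73 mm, free to 45 mm below the top.
- cover_d (a joint): Turn of the back right cover, rad: 0 shut and flush, grows as its front, ribbed end sinks into the box (back end rises), 0.8 fully open at its stop. A free cover moves under about 2 N at the press point and stays where it is pushed; a blocked one gives about 1 mm, then is rigid, and stays under 0.04 unless forced.
- dongle: A loose blue USB dongle, 18x48x12 mm, lying to the left of the box; leave it alone. Origin: centre of its underside.
- loupe: A loose black eye loupe, 36 mm wide and high, standing to the left of the box; leave it alone. Origin: centre of its underside.
- stick_unit: A loose small thumb-stick module, grey-white and black, 33x37x16 mm, behind the box; leave it alone. Origin: centre of its underside.

How it is judged:
By the outcome, as a careful person would: the job done as asked, in the order asked, and still so for the second after the job is handed in, with the robot touching nothing.
It also fails if it takes over 45 s, if anything falls off the work surface, if the arm or the gripper's body presses on something with over 40 N, if the wrist force passes 120 N, or if a joint passes its speed limit or range.

## Working session

There is one attempt and no reset: what is moved stays moved. The work goes in short steps, Python scripts to look and compute and a shell command to move; the robot and the scene stay as the last step left them, time stands still between calls to the robot, and variables do not carry over. Pictures are saved under pics/ and viewed, at most 10 in all, crops included, and the job is handed in when it is done.

```bash
mkdir -p pics
python3 - <<'E'
from cell import readout, imaging
import cv2,numpy as np
print(readout.read_state())
for n in("scene","top"):
    p,d=imaging.read_camera(n);cv2.imwrite(f"pics/{n}0.png",p);np.save(f"pics/{n}0.npy",d)
    print(n,imaging.get_calibration(n))
E
```

```text
{'clock': 0.0, 'qpos': array([ 1.14203361e+00,  1.26404981e-01, -4.05913160e-02,  1.40539318e+00,
       -9.07114750e-06,  1.57079714e+00]), 'joint_vel': array([ 0.00034922, -0.00026513,  0.00070029, -0.00046876, -0.00053457,
       -0.00083581]), 'joint_efforts': array([-1.64012761e-05, -4.35914397e+01,  3.52925277e+01,  1.71860831e-02,
        2.09302220e-04,  3.66129655e-06]), 'position': array([218.1520089 , 477.22197706, 303.12290822]), 'eef_rot': array([-3.13999950e+00,  9.07243670e-06,  2.71282913e+00]), 'contact_force': array([ 0.21303064, -0.48545919,  0.5712693 ]), 'wrist_torque': array([-0.05327603, -0.0113417 , -0.01276697]), 'finger_force': 0.0, 'opening': 0.9995574990946628}
scene {'vfov': 46.75470217748715, 'cx': 258.0032095753694, 'cy': 197.89497928731438, 'view': array([[ 8.87773666e-01, -4.60280166e-01,  2.94303067e-04,
        -3.69487639e+02],
       [-2.83557543e-01, -5.47420155e-01, -7.87353982e-01,
         3.83061273e+02],
       [ 3.62564529e-01,  6.98908679e-01, -6.16501111e-01,
         5.63026507e+02],
       [ 0.00000000e+00,  0.00000000e+00,  0.00000000e+00,
         1.00000000e+00]])}
top {'vfov': 45.72904030844602, 'cx': 256.2634381893744, 'cy': 193.0364971502898, 'view': array([[-9.71319262e-03, -9.99944665e-01, -4.03992585e-03,
         2.82729343e+02],
       [-9.90314975e-01,  1.01790729e-02, -1.38465294e-01,
         5.73576875e+02],
       [ 1.38498755e-01,  2.65585899e-03, -9.90359047e-01,
         8.30228479e+02],
       [ 0.00000000e+00,  0.00000000e+00,  0.00000000e+00,
         1.00000000e+00]])}
```

View pics/top0.png

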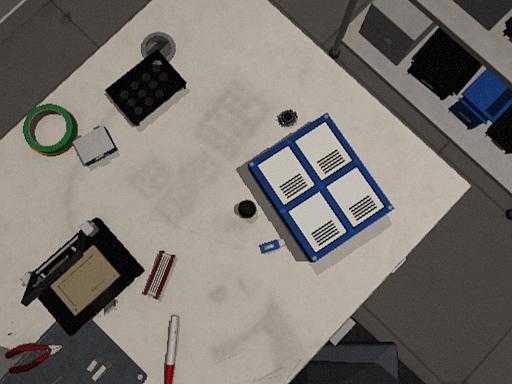

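View pics/scene0.png

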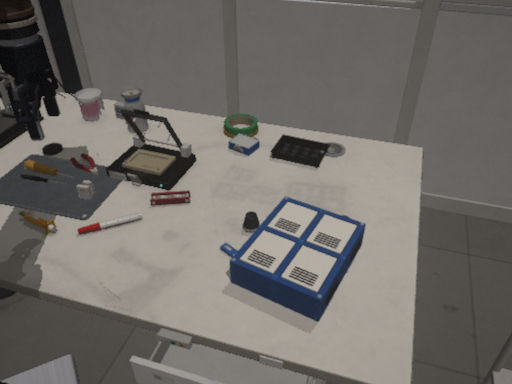

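The top view shows the box with corners at about (326,115), (395,208), (315,260) and (249,163). The ribs lie toward the lower-right of each cover, so the front edge runs from (395,208) to (315,260). The loupe is at (247,209), the dongle at (271,246) and the stick module at (288,118).

```bash
cat > h.py <<'E'
from cell import readout, imaging
import cv2,numpy as np
from scipy.spatial.transform import Rotation as R
def cloud(n,d):
    c=imaging.get_calibration(n);f=192/np.tan(np.radians(c['vfov']/2));V=c['view']
    v,u=np.mgrid[:384,:512];P=np.stack([(u-c['cx'])/f*d,(v-c['cy'])/f*d,d],-1)
    return (P-V[:3,3])@V[:3,:3]
def box(n):
    d=np.load(f"pics/{n}0.npy");W=cloud(n,d)
    m=((W[...,2]>50)&(W[...,2]<70)&(d>0)).astype(np.uint8)
    if n=="top": m[:, :240]=0;m[:,400:]=0;m[:110]=0
    else: m[:, :228]=0;m[:190]=0;m[:,370:]=0
    m=cv2.morphologyEx(m,cv2.MORPH_OPEN,np.ones((3,3)))
    k,l,s,c=cv2.connectedComponentsWithStats(m);i=1+s[1:,4].argmax()
    Q=W[l==i];return Q,cv2.minAreaRect(Q[:,:2].astype(np.float32))
E
python3 - <<'E'
from h import *
for n in("top","scene"):
    Q,r=box(n);print(n,len(Q),r,np.median(Q[:,2]),np.percentile(Q[:,2],[5,95]))
    print(cv2.boxPoints(r))
# ribs in the top view: pixels -> world
W=cloud("top",np.load("pics/top0.npy"))
for n,u,v in(("A",323,234),("B",364,206),("C",292,187),("D",331,160),("loupe",247,208),("dongle",268,247),("stick",288,117)): print(n,W[v,u].round(1))
E
```

```text
top 11051 ((586.0316162109375, 157.0933380126953), (222.23036193847656, 182.4007110595703), 32.72870635986328) 59.89151219809015 [57.19146152 62.32009162]
[[443.24854  173.73898 ]
 [541.8656    20.296207]
 [728.8147   140.4477  ]
 [630.19763  293.89047 ]]
scene 8149 ((590.1708984375, 157.31459045410156), (227.56080627441406, 182.90538024902344), 32.685672760009766) 60.982636772502104 [57.72994145 62.75423185]
[[445.02087  172.84055 ]
 [543.7953    18.898994]
 [735.3209   141.78864 ]
 [636.5465   295.7302  ]]
A [496.1 154.6  60.5]
B [547.3  76.6  59.2]
C [584.4 209.9  59.9]
D [635.4 135.1  58.8]
loupe [548.5 295.1  33.7]
dongle [474.3 255.2   7.8]
stick [733.4 211.7  16.9]
```

```bash
cat >> h.py <<'E'
C=np.array([587,157.1]);Y=np.radians(32.7)
PR=dict(a=(-77.5,42.5),b=(-77.5,-42.5),c=(27.5,42.5),d=(27.5,-42.5))
def go(k,z,dx=0):
    s=readout.read_state();T=R.from_euler('xyz',s['eef_rot'])
    b=np.array(PR[k])+[dx,0];c,q=np.cos(Y),np.sin(Y)
    t=np.r_[C+[c*b[0]-q*b[1],q*b[0]+c*b[1]],z]
    G=R.from_euler('xyz',[np.pi,0,Y])
    print(k,'target',t.round(1),'shift',(T.inv().apply(t-s['position'])/30).round(3),'turn',((T.inv()*G).as_rotvec()*180/np.pi/6).round(3))
E
python3 -c "
from h import *
for k in 'abcd': go(k,165)"
```

```text
a target [498.8 151.  165. ] shift [-13.03   -5.994   4.615] turn [-8.0000e-03  1.4000e-02  2.0455e+01]
b target [544.7  79.5 165. ] shift [-15.413  -7.526   4.617] turn [-8.0000e-03  1.4000e-02  2.0455e+01]
c target [587.2 207.7 165. ] shift [-14.922  -3.05    4.611] turn [-8.0000e-03  1.4000e-02  2.0455e+01]
d target [633.1 136.2 165. ] shift [-17.306  -4.582   4.613] turn [-8.0000e-03  1.4000e-02  2.0455e+01]
```

```bash
python3 -m inch '[{"tx":-1,"ty":-0.5,"tz":0,"wz":1.1,"claw":0},{"tx":-2,"ty":-1,"tz":0,"wz":2.2,"claw":0},{"tx":-3,"ty":-1.5,"tz":0.2,"wz":3.3,"claw":0},{"tx":-4,"ty":-2,"tz":0.4,"wz":4.4,"claw":0},{"tx":-5,"ty":-2.5,"tz":0.6,"wz":5.5,"claw":0},{"tx":-6,"ty":-3,"tz":0.8,"wz":6.6,"claw":0},{"tx":-7,"ty":-3.5,"tz":1,"wz":7.7,"claw":0},{"tx":-8,"ty":-4,"tz":1.2,"wz":8.8,"claw":0},{"tx":-9,"ty":-4.5,"tz":1.4,"wz":9.9,"claw":0},{"tx":-10,"ty":-5,"tz":1.6,"wz":11,"claw":0},{"tx":-11,"ty":-5.5,"tz":1.8,"wz":12.1,"claw":0},{"tx":-12,"ty":-6,"tz":2,"wz":13.2,"claw":0}]' 20; python3 -c "
from h import *
go('a',165);print(readout.read_state()['qpos'])"
```

```text
a target [498.8 151.  165. ] shift [-13.03   -5.994   4.615] turn [-8.0000e-03  1.4000e-02  2.0455e+01]
[ 1.14201365e+00  1.26324428e-01 -4.05133533e-02  1.40537017e+00
  1.16311976e-05  1.57082654e+00]invalid input
```

```bash
python3 -m inch '[{"wx":0,"wy":0,"wz":1.1,"tx":-1,"ty":-0.5,"tz":0,"claw":0}]' 20; python3 -m inch --help
```

```text
clock: 0.18
position: [237.7, 453.7, 302.7]
eef_rot: [-3.141, -0.002, 2.601]
contact_force: [0.7, -0.6, -0.0]
opening: 0.883
finger_force: 0.0invalid input: not JSON, or not a number
```

```bash
python3 -c "
from h import *
go('a',165)"
```

```text
a target [498.8 151.  165. ] shift [-12.661  -4.173   4.574] turn [-2.0000e-02 -3.0000e-03  1.9392e+01]
```

```bash
python3 -m inch '[{"wx":0,"wy":0,"wz":1.1,"tx":-1.2,"ty":-0.4,"tz":0,"claw":0},{"wx":0,"wy":0,"wz":2.2,"tx":-2.4,"ty":-0.8,"tz":0,"claw":0},{"wx":0,"wy":0,"wz":3.3,"tx":-3.6,"ty":-1.2,"tz":0,"claw":0},{"wx":0,"wy":0,"wz":4.4,"tx":-4.8,"ty":-1.6,"tz":0.3,"claw":0},{"wx":0,"wy":0,"wz":5.5,"tx":-6,"ty":-2,"tz":0.6,"claw":0},{"wx":0,"wy":0,"wz":6.6,"tx":-7.2,"ty":-2.4,"tz":0.9,"claw":0},{"wx":0,"wy":0,"wz":7.7,"tx":-8.4,"ty":-2.8,"tz":1.2,"claw":0},{"wx":0,"wy":0,"wz":8.8,"tx":-9.6,"ty":-3.2,"tz":1.5,"claw":0},{"wx":0,"wy":0,"wz":9.9,"tx":-10.8,"ty":-3.6,"tz":1.8,"claw":0},{"wx":0,"wy":0,"wz":11,"tx":-11.7,"ty":-3.9,"tz":2.1,"claw":0},{"wx":0,"wy":0,"wz":12.1,"tx":-12.6,"ty":-4.1,"tz":2.4,"claw":0},{"wx":0,"wy":0,"wz":13.2,"tx":-12.66,"ty":-4.17,"tz":2.7,"claw":0}]' 20; python3 -c "
from h import *
go('a',165);print(readout.read_state()['qpos'])"
```

```text
clock: 1.18
position: [502.1, 144.8, 221.8]
eef_rot: [3.141, 0.001, 1.205]
contact_force: [-0.4, 0.7, 1.0]
opening: 0.001
finger_force: 0.0
a target [498.8 151.  165. ] shift [ 0.154 -0.178  1.893] turn [1.100e-02 5.000e-03 6.062e+00]
[ 2.81367948e-01  1.33534684e-01 -2.10619581e-01  1.22639818e+00
 -1.23443036e-03  2.21747132e+00]
```

```bash
python3 -m inch '[{"wx":0,"wy":0,"wz":1.1,"tx":0.15,"ty":-0.18,"tz":0.4,"claw":0},{"wx":0,"wy":0,"wz":2.2,"tx":0.15,"ty":-0.18,"tz":0.8,"claw":0},{"wx":0,"wy":0,"wz":3.3,"tx":0.15,"ty":-0.18,"tz":1.2,"claw":0},{"wx":0,"wy":0,"wz":4.4,"tx":0.15,"ty":-0.18,"tz":1.6,"claw":0},{"wx":0,"wy":0,"wz":5.5,"tx":0.15,"ty":-0.18,"tz":1.9,"claw":0},{"wx":0,"wy":0,"wz":6.06,"tx":0.15,"ty":-0.18,"tz":2.1,"claw":0},{"wx":0,"wy":0,"wz":6.06,"tx":0.15,"ty":-0.18,"tz":2.1,"claw":0},{"wx":0,"wy":0,"wz":6.06,"tx":0.15,"ty":-0.18,"tz":2.1,"claw":0}]'; python3 -c "
from h import *
go('a',133)
p,d=imaging.read_camera('scene');cv2.imwrite('pics/s1.png',cv2.resize(p[150:330,200:400],None,fx=3,fy=3))"
```

```text
clock: 1.85
position: [495.7, 153.7, 159.4]
eef_rot: [-3.141, 0.001, 0.583]
contact_force: [0.6, 0.4, 1.1]
opening: -0.001
finger_force: 0.0
a target [498.8 151.  133. ] shift [0.038 0.134 0.881] turn [-0.004  0.013  0.113]
```

View pics/s1.png

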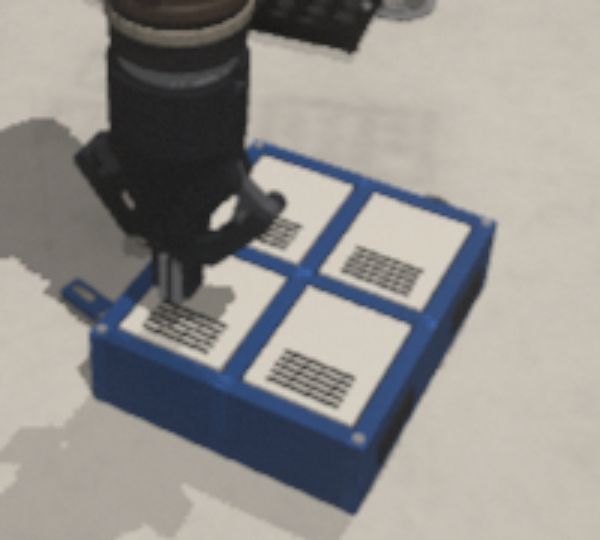

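The closed tips hang at about (170,300) in the crop, above cover A's ribs. I'll descend in small steps.

```bash
python3 -m inch '[{"wx":0,"wy":0,"wz":0.11,"tx":0.04,"ty":0.13,"tz":0.4,"claw":0},{"wx":0,"wy":0,"wz":0.11,"tx":0.04,"ty":0.13,"tz":0.75,"claw":0},{"wx":0,"wy":0,"wz":0.11,"tx":0.04,"ty":0.13,"tz":0.8,"claw":0},{"wx":0,"wy":0,"wz":0.11,"tx":0.04,"ty":0.13,"tz":0.8,"claw":0}]';python3 -m inch '[{"wx":0,"wy":0,"wz":0,"tx":0,"ty":0,"tz":0.07,"claw":0},{"wx":0,"wy":0,"wz":0,"tx":0,"ty":0,"tz":0.07,"claw":0}]';python3 -m inch '[{"wx":0,"wy":0,"wz":0,"tx":0,"ty":0,"tz":0.05,"claw":0},{"wx":0,"wy":0,"wz":0,"tx":0,"ty":0,"tz":0.05,"claw":0}]'; python3 -c "
from h import *
go('a',133)"
```

```text
clock: 2.23
position: [498.6, 151.1, 135.2]
eef_rot: [-3.141, 0.002, 0.57]
contact_force: [-0.6, 0.2, -0.4]
opening: -0.001
finger_force: 0.0
clock: 2.4
position: [499.2, 151.3, 133.9]
eef_rot: [3.142, -0.0, 0.57]
contact_force: [-0.1, -0.8, -0.1]
opening: 0.001
finger_force: 0.0
clock: 2.57
position: [499.4, 151.4, 132.6]
eef_rot: [3.141, -0.001, 0.569]
contact_force: [0.5, -0.6, 0.1]
opening: -0.004
finger_force: 0.0
a target [498.8 151.  133. ] shift [-0.023 -0.001 -0.014] turn [ 0.002 -0.007 -0.013]
```

```bash
for i in 1; do python3 -m inch '[{"wx":0,"wy":0,"wz":0,"tx":0,"ty":0,"tz":0.04,"claw":0},{"wx":0,"wy":0,"wz":0,"tx":0,"ty":0,"tz":0.04,"claw":0}]';done; python3 -m inch '[{"wx":0,"wy":0,"wz":0,"tx":0,"ty":0,"tz":0.04,"claw":0},{"wx":0,"wy":0,"wz":0,"tx":0,"ty":0,"tz":0.04,"claw":0}]'
```

```text
clock: 2.73
position: [499.4, 151.3, 132.0]
eef_rot: [3.141, -0.001, 0.569]
contact_force: [-2.3, 0.2, 4.8]
opening: 0.001
finger_force: 2.5
clock: 2.9
position: [499.4, 151.3, 131.8]
eef_rot: [3.141, -0.002, 0.569]
contact_force: [-4.5, -1.2, 13.7]
opening: -0.001
finger_force: 6.9
```

Cover A went rigid within 1 mm (13.7 N), so it is blocked. Moving to B.

```bash
python3 -m inch '[{"wx":0,"wy":0,"wz":0,"tx":0,"ty":0,"tz":-0.5,"claw":0},{"wx":0,"wy":0,"wz":0,"tx":0,"ty":0.9,"tz":-0.7,"claw":0},{"wx":0,"wy":0,"wz":0,"tx":0,"ty":1.9,"tz":-0.7,"claw":0},{"wx":0,"wy":0,"wz":0,"tx":0,"ty":2.83,"tz":-0.5,"claw":0},{"wx":0,"wy":0,"wz":0,"tx":0,"ty":2.83,"tz":-0.2,"claw":0},{"wx":0,"wy":0,"wz":0,"tx":0,"ty":2.83,"tz":-0.15,"claw":0},{"wx":0,"wy":0,"wz":0,"tx":0,"ty":2.83,"tz":-0.15,"claw":0},{"wx":0,"wy":0,"wz":0,"tx":0,"ty":2.83,"tz":-0.15,"claw":0}]'; python3 -c "
from h import *
go('b',132)"
```

```text
clock: 3.57
position: [544.3, 80.3, 134.2]
eef_rot: [-3.141, 0.001, 0.57]
contact_force: [0.4, -0.3, 1.0]
opening: -0.001
finger_force: 0.0
b target [544.7  79.5 132. ] shift [-0.002  0.031  0.074] turn [-0.006  0.008 -0.007]
```

```bash
python3 -m inch '[{"wx":0,"wy":0,"wz":0,"tx":0,"ty":0,"tz":0.06,"claw":0},{"wx":0,"wy":0,"wz":0,"tx":0,"ty":0,"tz":0.06,"claw":0}]';python3 -m inch '[{"wx":0,"wy":0,"wz":0,"tx":0,"ty":0,"tz":0.04,"claw":0},{"wx":0,"wy":0,"wz":0,"tx":0,"ty":0,"tz":0.04,"claw":0}]'; python3 -m inch '[{"wx":0,"wy":0,"wz":0,"tx":0,"ty":0,"tz":0.04,"claw":0},{"wx":0,"wy":0,"wz":0,"tx":0,"ty":0,"tz":0.04,"claw":0}]'
```

```text
clock: 3.73
position: [544.7, 80.4, 132.7]
eef_rot: [-3.142, -0.0, 0.57]
contact_force: [-0.5, -0.1, 0.2]
opening: -0.003
finger_force: 0.0
clock: 3.9
position: [544.8, 80.3, 132.0]
eef_rot: [-3.141, -0.001, 0.57]
contact_force: [-2.0, 0.6, 2.7]
opening: 0.002
finger_force: 1.4
clock: 4.07
position: [544.8, 80.3, 131.9]
eef_rot: [-3.141, -0.002, 0.57]
contact_force: [-6.4, 1.4, 11.7]
opening: -0.002
finger_force: 6.1
```

B is blocked too. Moving to D.

```bash
python3 -m inch '[{"wx":0,"wy":0,"wz":0,"tx":0,"ty":0,"tz":-0.5,"claw":0},{"wx":0,"wy":0,"wz":0,"tx":0.9,"ty":0.03,"tz":-0.7,"claw":0},{"wx":0,"wy":0,"wz":0,"tx":1.8,"ty":0.03,"tz":-0.7,"claw":0},{"wx":0,"wy":0,"wz":0,"tx":2.7,"ty":0.03,"tz":-0.7,"claw":0},{"wx":0,"wy":0,"wz":0,"tx":3.5,"ty":0.03,"tz":-0.5,"claw":0},{"wx":0,"wy":0,"wz":0,"tx":3.5,"ty":0.03,"tz":-0.2,"claw":0},{"wx":0,"wy":0,"wz":0,"tx":3.5,"ty":0.03,"tz":-0.15,"claw":0},{"wx":0,"wy":0,"wz":0,"tx":3.5,"ty":0.03,"tz":-0.15,"claw":0},{"wx":0,"wy":0,"wz":0,"tx":3.5,"ty":0.03,"tz":-0.15,"claw":0}]'; python3 -c "
from h import *
go('d',132)"; python3 -m inch '[{"wx":0,"wy":0,"wz":0,"tx":0,"ty":0,"tz":0.06,"claw":0},{"wx":0,"wy":0,"wz":0,"tx":0,"ty":0,"tz":0.06,"claw":0}]';python3 -m inch '[{"wx":0,"wy":0,"wz":0,"tx":0,"ty":0,"tz":0.04,"claw":0},{"wx":0,"wy":0,"wz":0,"tx":0,"ty":0,"tz":0.04,"claw":0}]'
```

```text
clock: 4.82
position: [632.9, 135.1, 134.6]
eef_rot: [-3.141, 0.001, 0.569]
contact_force: [0.2, 0.6, -0.1]
opening: 0.001
finger_force: 0.0
d target [633.1 136.2 132. ] shift [ 0.026 -0.028  0.086] turn [-0.003  0.012 -0.017]
clock: 4.98
position: [633.4, 135.1, 133.3]
eef_rot: [3.141, -0.0, 0.569]
contact_force: [0.8, 0.4, 0.8]
opening: -0.001
finger_force: 0.0
clock: 5.15
position: [633.7, 135.3, 132.1]
eef_rot: [3.141, -0.0, 0.569]
contact_force: [0.0, -0.4, 0.7]
opening: 0.003
finger_force: 0.6
```

```bash
python3 -m inch '[{"wx":0,"wy":0,"wz":0,"tx":0,"ty":0,"tz":0.04,"claw":0},{"wx":0,"wy":0,"wz":0,"tx":0,"ty":0,"tz":0.04,"claw":0}]'; python3 -m inch '[{"wx":0,"wy":0,"wz":0,"tx":0,"ty":0,"tz":0.04,"claw":0},{"wx":0,"wy":0,"wz":0,"tx":0,"ty":0,"tz":0.04,"claw":0}]'
```

```text
clock: 5.32
position: [633.8, 135.3, 130.7]
eef_rot: [3.141, 0.0, 0.569]
contact_force: [-1.6, -0.8, 2.5]
opening: -0.0
finger_force: 1.1
clock: 5.48
position: [633.9, 135.3, 129.2]
eef_rot: [3.141, 0.0, 0.569]
contact_force: [-0.9, -2.2, 2.3]
opening: 0.003
finger_force: 1.1
```

D gives 3 mm at a steady 2.3 N, so it is the free cover. Pushing it down.

```bash
python3 -m inch '[{"wx":0,"wy":0,"wz":0,"tx":0,"ty":0,"tz":0.1,"claw":0},{"wx":0,"wy":0,"wz":0,"tx":0,"ty":0,"tz":0.2,"claw":0},{"wx":0,"wy":0,"wz":0,"tx":0,"ty":0,"tz":0.3,"claw":0},{"wx":0,"wy":0,"wz":0,"tx":0,"ty":0,"tz":0.4,"claw":0},{"wx":0,"wy":0,"wz":0,"tx":0,"ty":0,"tz":0.4,"claw":0}]'; python3 -m inch '[{"wx":0,"wy":0,"wz":0,"tx":0,"ty":0,"tz":0.1,"claw":0},{"wx":0,"wy":0,"wz":0,"tx":0,"ty":0,"tz":0.2,"claw":0},{"wx":0,"wy":0,"wz":0,"tx":0,"ty":0,"tz":0.2,"claw":0}]'
```

```text
clock: 5.9
position: [633.7, 135.6, 116.4]
eef_rot: [-3.141, 0.001, 0.569]
contact_force: [-0.3, -0.5, -0.3]
opening: 0.001
finger_force: 0.0
clock: 6.15
position: [633.5, 135.5, 110.5]
eef_rot: [-3.141, 0.001, 0.569]
contact_force: [-0.4, -0.5, 0.0]
opening: 0.002
finger_force: 0.0
```

```bash
python3 -m inch '[{"wx":0,"wy":0,"wz":0,"tx":0,"ty":0,"tz":0.07,"claw":0},{"wx":0,"wy":0,"wz":0,"tx":0,"ty":0,"tz":0.07,"claw":0}]'; python3 -m inch '[{"wx":0,"wy":0,"wz":0,"tx":0,"ty":0,"tz":0.07,"claw":0},{"wx":0,"wy":0,"wz":0,"tx":0,"ty":0,"tz":0.07,"claw":0}]'; python3 -c "
from h import *
p,d=imaging.read_camera('scene');cv2.imwrite('pics/s2.png',cv2.resize(p[150:330,220:400],None,fx=3,fy=3))"
```

```text
clock: 6.32
position: [633.6, 135.5, 108.7]
eef_rot: [-3.141, 0.001, 0.569]
contact_force: [-0.2, -0.8, 0.3]
opening: -0.003
finger_force: 0.1
clock: 6.48
position: [633.8, 135.5, 106.7]
eef_rot: [-3.141, 0.0, 0.569]
contact_force: [-0.5, -0.1, 1.4]
opening: 0.0
finger_force: 0.2
```

View pics/s2.png

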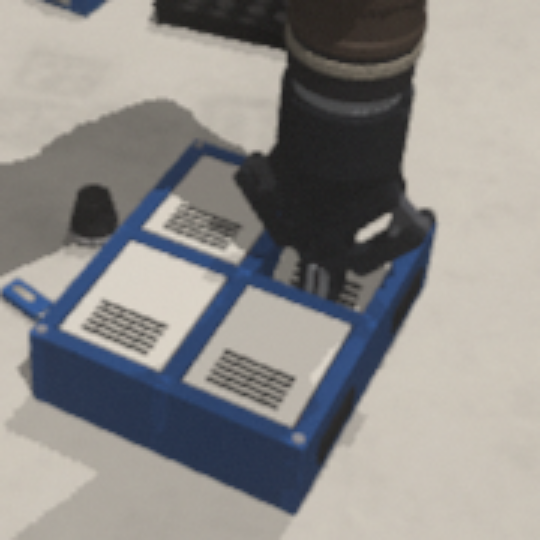

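Cover D is tilted with the tips in its cell at about (320,280), and the neighbouring covers are flush. I'll go on down to the stop.

```bash
python3 -m inch '[{"wx":0,"wy":0,"wz":0,"tx":0,"ty":0,"tz":0.07,"claw":0},{"wx":0,"wy":0,"wz":0,"tx":0,"ty":0,"tz":0.07,"claw":0}]'; python3 -m inch '[{"wx":0,"wy":0,"wz":0,"tx":0,"ty":0,"tz":0.06,"claw":0},{"wx":0,"wy":0,"wz":0,"tx":0,"ty":0,"tz":0.06,"claw":0}]';python3 -m inch '[{"wx":0,"wy":0,"wz":0,"tx":0,"ty":0,"tz":0.05,"claw":0},{"wx":0,"wy":0,"wz":0,"tx":0,"ty":0,"tz":0.05,"claw":0}]'
```

```text
clock: 6.7
position: [633.8, 135.5, 104.7]
eef_rot: [-3.142, 0.0, 0.569]
contact_force: [-0.3, -0.8, 1.1]
opening: -0.001
finger_force: 0.2
clock: 6.87
position: [633.8, 135.5, 102.9]
eef_rot: [-3.142, 0.0, 0.569]
contact_force: [-0.1, -0.0, 0.3]
opening: 0.002
finger_force: 0.1
clock: 7.03
position: [633.8, 135.5, 101.4]
eef_rot: [-3.142, 0.0, 0.569]
contact_force: [0.2, 0.3, 0.1]
opening: -0.001
finger_force: 0.0
```

```bash
python3 -m inch '[{"wx":0,"wy":0,"wz":0,"tx":0,"ty":0,"tz":0.05,"claw":0},{"wx":0,"wy":0,"wz":0,"tx":0,"ty":0,"tz":0.05,"claw":0}]'; python3 -m inch '[{"wx":0,"wy":0,"wz":0,"tx":0,"ty":0,"tz":0.05,"claw":0},{"wx":0,"wy":0,"wz":0,"tx":0,"ty":0,"tz":0.05,"claw":0}]'; python3 -c "
from h import *
d=imaging.read_camera('top');p,d=d;cv2.imwrite('pics/t2.png',cv2.resize(p[100:270,230:410],None,fx=3,fy=3))"
```

```text
clock: 7.2
position: [633.9, 135.6, 100.6]
eef_rot: [3.141, -0.0, 0.569]
contact_force: [-1.3, -0.1, 2.5]
opening: 0.001
finger_force: 1.4
clock: 7.37
position: [634.0, 135.5, 100.4]
eef_rot: [3.141, -0.001, 0.569]
contact_force: [-4.5, -0.5, 10.2]
opening: -0.004
finger_force: 5.1
```

View pics/t2.png

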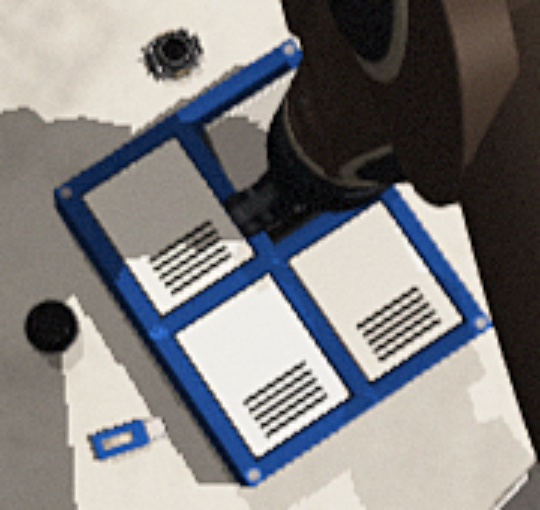

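The stop is reached: rigid at 10 N after a 32 mm drop. In the picture, D's back end is raised and the other covers are flush. Retracting straight up, then back toward the robot so the cameras see the box.

```bash
python3 -m inch '[{"wx":0,"wy":0,"wz":0,"tx":0,"ty":0,"tz":-0.3,"claw":0},{"wx":0,"wy":0,"wz":0,"tx":0,"ty":0,"tz":-0.8,"claw":0},{"wx":0,"wy":0,"wz":0,"tx":0,"ty":0,"tz":-1.6,"claw":0},{"wx":0,"wy":0,"wz":0,"tx":0,"ty":0,"tz":-2.6,"claw":0},{"wx":0,"wy":0,"wz":0,"tx":0,"ty":0,"tz":-3.6,"claw":0},{"wx":0,"wy":0,"wz":0,"tx":0,"ty":0,"tz":-4.6,"claw":0},{"wx":0,"wy":0,"wz":0,"tx":-1,"ty":0,"tz":-5.4,"claw":0},{"wx":0,"wy":0,"wz":0,"tx":-2.2,"ty":0,"tz":-5.4,"claw":0},{"wx":0,"wy":0,"wz":0,"tx":-3.4,"ty":0,"tz":-5.4,"claw":0},{"wx":0,"wy":0,"wz":0,"tx":-4.6,"ty":0,"tz":-5.4,"claw":0},{"wx":0,"wy":0,"wz":0,"tx":-5.8,"ty":0,"tz":-5.4,"claw":0},{"wx":0,"wy":0,"wz":0,"tx":-7,"ty":0,"tz":-5.4,"claw":0}]'; python3 -m inch '[{"wx":0,"wy":0,"wz":0,"tx":-1,"ty":0,"tz":0,"claw":0},{"wx":0,"wy":0,"wz":0,"tx":-2,"ty":0,"tz":0,"claw":0},{"wx":0,"wy":0,"wz":0,"tx":-2,"ty":0,"tz":0,"claw":0},{"wx":0,"wy":0,"wz":0,"tx":-2,"ty":0,"tz":0,"claw":0}]'; python3 -c "
from h import *
p,d=imaging.read_camera('top');cv2.imwrite('pics/t3.png',cv2.resize(p[100:270,230:410],None,fx=3,fy=3))
W=cloud('top',d);c,s=np.cos(Y),np.sin(Y);q=W[...,:2]-C
bx=c*q[...,0]+s*q[...,1];by=-s*q[...,0]+c*q[...,1]
for n,(px,py) in PR.items():
  m=(abs(by-py)<25)&(d>0)
  print(n,[(x,round(float(np.median(W[...,2][m&(abs(bx-px-x)<3)])),1)) for x in (-10,0,10,20,30,40,50,58,64)])
"
```

```text
clock: 8.42
position: [455.4, 21.7, 260.6]
eef_rot: [3.142, 0.0, 0.57]
contact_force: [-0.5, -0.8, 1.0]
opening: 0.001
finger_force: 0.0
clock: 8.75
position: [405.6, -10.5, 261.3]
eef_rot: [3.141, -0.001, 0.567]
contact_force: [0.1, -0.1, -0.4]
opening: 0.0
finger_force: 0.0
a [(-10, 59.3), (0, 59.6), (10, 59.8), (20, 59.7), (30, 59.6), (40, 59.9), (50, 60.1), (58, 60.6), (64, 60.4)]
b [(-10, 59.0), (0, 59.4), (10, 59.6), (20, 59.3), (30, 59.8), (40, 59.8), (50, 60.2), (58, 60.1), (64, 60.5)]
c [(-10, 60.1), (0, 60.2), (10, 60.0), (20, 60.1), (30, 59.9), (40, 59.8), (50, 59.9), (58, 59.9), (64, 60.0)]
d [(-10, 9.8), (0, 21.3), (10, 30.9), (20, 40.9), (30, 51.7), (40, 61.8), (50, 72.6), (58, 79.3), (64, 7.5)]
```

View pics/t3.png

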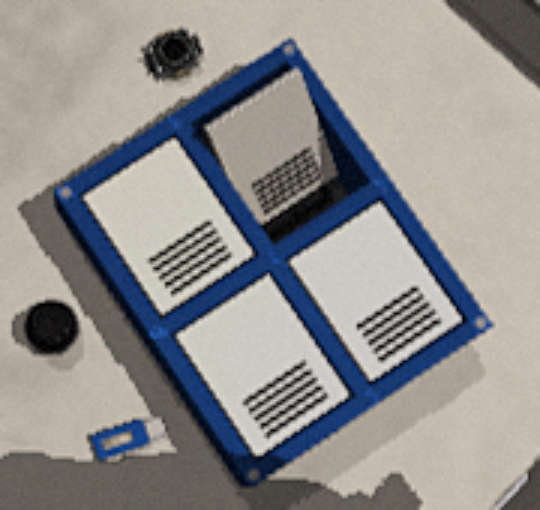

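Cover D now slopes at about 0.8 rad, from (285,190) up to (250,100) in the crop. The other covers are flush and the loose objects have not moved.

```bash
python3 -c "
from cell import ctrl
print(ctrl.close_job())"
```

```text
the job is handed in; nothing more can be done
None
```

The back right cover (D) was the free one and now stands fully open at about 0.8 rad. A and B were pressed lightly and are blocked, C was never pressed, the loose items are where they were, and the job is handed in.

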